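Gauge the gaps of two board stands

ROBOT

A 6-joint arm with a two-finger parallel gripper is mounted at the origin on a cart in front of the work surface, level with it; the furniture and walls round the work are solid. World frame = base frame: x ahead of the robot, y to its left, z up, the work surface at z = 0. Lengths are in m, angles in rad, forces in N, time in s.
With the tool pointing down it reaches from about 0.35 to 0.925 m from the base axis. Payload 6.4 kg.
Tool frame: the origin (TCP) lies at the very end of the fingers, on their centre line; the grasp point (between the pads) lies 19 mm behind it; z points along the fingers, y is the line along which they close (so a half turn about z gives the same grasp; the last joint's range is limited). The gripper opens to 85 mm and grips with 20 to 120 N. Pads are 22 mm wide; open, the fingers measure 114 mm over their backs; the gripper's body (76 mm by 85 mm) begins 54 mm behind the grasp point. The pads swing forward as they close: fully open they stand 13 mm farther back than shut.
Start: joints at [0.962, 0.245, 1.558, -0, 1.339, -0.174], TCP at [0.274, 0.59, 0.231] pointing down, gripper open.
Joint ranges: [-3.13, 3.13], [-1.02, 2.26], [0.13, 2.54], [-0.95, 4.09], [0.21, 2.88], [-2.74, 2.74]. Speed limits (rad/s): [2.57, 2.57, 3.14, 3.14, 3.14, 3.14].

INTERFACE

Orientations are given as a rotation vector (axis times angle).
In Python, from bench import ctrl, grab_frame gives the robot as it stands.
- The arm moves only by the tool step_arm, never from a script. Its argument "moves" is a list of rows, each a list of 3 entries, a list of its own where there are three numbers: the shift along the world's x, y, z in mm, then the turn, a rotation vector about the world's x, y, z in rad, then the gripper command: -1 is shut, 1 is fully open, values between are in proportion. In form: [[[tx, ty, tz], [wx, wy, wz], claw], ...]. A call has 1 to 10 rows; each row is the pose to reach, as a shift and turn from the pose commanded when the call began; what a row does not reach only later rows make up. A row lasts 1/8 s, in which the tool goes at most 62.5 mm and 10.7 degrees, less where a joint would pass 70% of its speed; a pose out of reach is approached as far as the arm can. A call with a gripper value outside its range is refused whole. The fingers move at their own pace and stop on an object; the grip force is fixed at half the most. Time passes only in rows, so rows that repeat a pose let the fingers close. It gives the time, the measured TCP pose, the force, the opening and the grip force at its end, in the units of the state.
- ctrl.sense(): the state, without advancing time (a new reading comes with each control period).
- grab_frame(name): name is "side" or "top" or "wrist"; returns a dict with "pixels" (480x640x3 uint8, blue, green, red), "range_z" (480x640 float32, m along the optical axis (not along the pixel's ray), 0 where there is no reading), "mtx" (3x3 intrinsics, pixels), "xyz" and "rotation" of the camera in the world. Camera axes: x right, y down, z forward; pixel columns grow to the right and rows downward; lengths in m; the calibration is good to about 2 mm. The wrist camera is an equidistant fisheye: a pixel r from the principal point sees the ray r / f radians off the axis. A picture is of the moment at which its call begins.
- ctrl.sign_off(): hands the job in; it is judged then, once.
The state is a dict: "t": time; "joints": joint angles; "joint_velocities": joint speeds; "joint_efforts": joint torques, N m; "eef_pos": TCP position; "orientation": TCP orientation; "wrist_force": force on the tool from outside, world axes, zero at the start; "wrist_torque": the same for the moment, N m; "finger_gap": opening from 0.0 (shut) to 1.0 (fully open); "gripper_force": force on a finger pad.
Only numpy, scipy, OpenCV 4.12 (cv2) and the standard library are available. Lean on these libraries where they do the work, as an engineer would, in place of code of your own. Each camera call takes 0.05 s, during which the arm holds its last target. There are 200 camera calls.

TASK

Check the two wooden board stands with the wooden gap gauge. Lift the gauge by its handle out of its low rest and try it first on the stand with the narrow gap: lower the blade onto the mouth of the gap, in line with it, and press so that you feel it jam. Then, keeping hold of it, slide the blade all the way down into the wide gap of the other stand and leave it standing there.

Things in the scene. Friction and masses are not known exactly. Their poses are not given: they have to be found in the camera images.
- gauge: Loose wooden gap gauge, 0.08-0.17 kg: upright blade 70 mm wide (x), 10 thick (y), 95 long; on top a darker handle bar, 74 mm along x, 24 thick along y, 95 to 133 mm above the blade's lower edge. Origin: middle of the blade's lower edge; z up to the handle. Starts upright in the rest, that edge 8 mm above the counter. Half a turn about z makes no difference.
- rest: Low fixed block of darker wood, 100 (x) x 60 (y) x 34 mm high, with a slot along x, 76 x 14 mm and 26 mm deep, in which the gauge starts; lift it straight up. Origin: centre of the underside, on the counter; z up.
- stand_wide: Fixed pale wooden board stand with the WIDE gap; left or right one of the pair. 110 mm along the gap (x), 100 across (y), 92 high. The gap runs along x through the middle, open at top and both ends, 26 mm wide (42 at the bevelled mouth), floor 12 mm above the origin. Blade on the floor: handle 15 mm clear of the top. Origin: centre of the underside, on the counter; z up.
- stand_narrow: Fixed rigid pale wooden board stand with the NARROW gap: outside as the other one (110 x 100 x 92 mm, gap along x through the middle), but the gap is only 4 mm wide (12 at the bevelled mouth): the 10 mm blade stops within 2 mm below the top, which is 92 mm above the origin. Origin: centre of the underside, on the counter; z up.
Mind the look-alikes: they are no part of the job. Leave any pink or yellow look-alike of the gauge alone.

How it is judged:
By the outcome, as a careful person would: the job done as asked, in the order asked, and still so for the second after the job is handed in, with the robot touching nothing.
It also fails if it takes over 45 s, if anything falls off the work surface, if the arm or the gripper's body presses on something with over 40 N, if the wrist force passes 120 N, or if a joint passes its speed limit or range.

## Working session

There is one attempt and no reset: what is moved stays moved. The work goes in short steps, Python scripts to look and compute and a tool call to move; the robot and the scene stay as the last step left them, time stands still between calls to the robot, and variables do not carry over. Pictures are saved under pics/ and viewed, at most 10 in all, crops included, and the job is handed in when it is done.

Besides the shell and the picture viewer there is one more tool, called after "Request:" as a command line: name --argument value ..., lists and objects as JSON in quotes. step_arm: Moves the arm, as the interface text tells. Its arguments: {"type":"object","properties":{"moves":{"type":"array","items":{"type":"array"}}},"required":["moves"]}

```bash
mkdir -p pics; ls; cat > h.py <<'E'
import numpy as np, cv2
from bench import ctrl, grab_frame
def pts(f):
    z=f["range_z"];v,u=np.mgrid[:480,:640];K=f["mtx"]
    c=np.stack([(u-K[0,2])/K[0,0]*z,(v-K[1,2])/K[1,1]*z,z],-1)
    R=np.array(f["rotation"])
    return c@R.T+np.array(f["xyz"])
E
python3 - <<'E'
from h import *
print(ctrl.sense())
for n in("top","side"):
    f=grab_frame(n);cv2.imwrite(f"pics/{n}0.png",f["pixels"]);print(n,f["mtx"],f["xyz"],f["rotation"])
    np.savez(n+"0.npz",P=pts(f),I=f["pixels"])
E
```

```text
pics
{'t': 0.0, 'joints': array([ 9.61873141e-01,  2.45780763e-01,  1.55901447e+00,  6.02893622e-06,
        1.33869724e+00, -1.74103738e-01]), 'joint_velocities': array([-1.14202153e-03,  1.97751390e-04,  1.85779157e-04,  1.33175458e-03,
        4.21775522e-05, -2.95118193e-04]), 'joint_efforts': array([-1.37237063e-05, -4.29502988e+01, -3.26131654e+01, -2.10094395e-04,
        5.28433244e-03, -1.17330551e-06]), 'eef_pos': array([0.27348338, 0.58905471, 0.23020138]), 'orientation': array([-6.77489168e-01, -3.06692301e+00,  2.75425446e-03]), 'wrist_force': array([-0.18138045, -0.67412448, -0.12916517]), 'wrist_torque': array([-0.00019462, -0.01541293,  0.02684295]), 'gripper_force': 0.0, 'finger_gap': 1.0006353119121725}
top [[493.18215772   0.         324.54284482]
 [  0.         493.18215772 235.44011642]
 [  0.           0.           1.        ]] [0.33970943 0.00216184 0.99790675] [-2.1955026   2.1316771  -0.13559666]Traceback (most recent call last):
  File "<stdin>", line 5, in <module>
  File "h.py", line 7, in pts
    return c@R.T+np.array(f["xyz"])
           ~~~~~^~~~~~~~~~~~~~~~~~~
ValueError: operands could not be broadcast together with shapes (480,640) (3,)
```

View pics/top0.png

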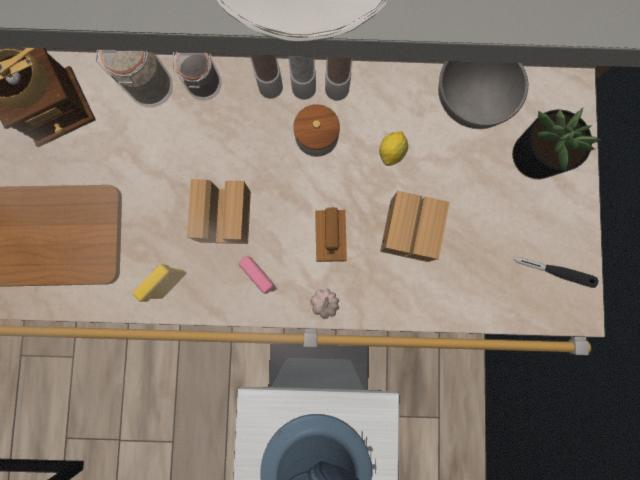

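The top view shows the wide-gap stand at about (218,210), the narrow one at (415,225), and the gauge in its rest at (332,235). The pink and yellow look-alikes lie at (256,274) and (152,282). A rail runs along the front at row ~338.

```bash
sed -i 's/R=np.array(f\["rotation"\])/R=cv2.Rodrigues(np.array(f["rotation"]))[0]/' h.py
python3 - <<'E'
from h import *
for n in("top","side"):
    f=grab_frame(n);cv2.imwrite(f"pics/{n}0.png",f["pixels"]);print(n,f["xyz"])
    np.savez(n+"0.npz",P=pts(f),I=f["pixels"])
P=np.load("top0.npz")["P"]
def box(name,u0,u1,v0,v1,zl,zh):
    Q=P[v0:v1,u0:u1].reshape(-1,3);m=(Q[:,2]>zl)&(Q[:,2]<zh);q=Q[m]
    r=cv2.minAreaRect((q[:,:2]*1000).astype(np.float32))
    print(name,m.sum(),"z",np.median(q[:,2]).round(4),"mean",q.mean(0).round(4),"rect",np.round(r[0],1),np.round(r[1],1),round(r[2],1))
box("wide",175,260,165,255,.08,.105)
box("narrow",375,460,180,270,.08,.105)
box("rest",305,360,195,270,.025,.045)
box("handle",305,360,195,270,.125,.16)
box("table",270,300,130,200,-.1,.1)
box("pink",235,280,250,300,.015,.2);box("yellow",130,175,260,305,.015,.2)
for u in(100,250,400):print("rail",P[325:350:4,u].round(3).tolist())
E
```

```text
top [0.33970943 0.00216184 0.99790675]
side [-0.10118995 -0.31599313  0.85851319]
wide 2424 z 0.0905 mean [0.4908 0.2021 0.09  ] rect [491.8 202. ] [101.1 110.8] 89.7
narrow 3122 z 0.091 mean [ 0.473  -0.1743  0.0908] rect [ 473.8 -175. ] [100.7 110.9] 79.4
rest 981 z 0.0332 mean [ 0.4501 -0.0136  0.0332] rect [456.1 -14.6] [100.3  60.1] 2.9
handle 564 z 0.1398 mean [ 0.4549 -0.0144  0.1393] rect [455.2 -14.4] [72.6 23.1] 1.7
table 2093 z -0.0006 mean [0.6034 0.0839 0.0012] rect [604.8  82.8] [148.4  63.4] 2.3
pink 627 z 0.1313 mean [0.3699 0.115  0.1284] rect [370.9 117.1] [73.7 24.7] 42.4
yellow 958 z 0.1295 mean [0.3492 0.2963 0.1105] rect [351.1 298.9] [25.2 74. ] 48.6
rail [[0.198, 0.838, -0.919], [0.254, 0.456, -0.044], [0.247, 0.453, -0.037], [0.238, 0.453, -0.041], [0.138, 0.832, -0.916], [0.123, 0.833, -0.92], [0.107, 0.833, -0.923]]
rail [[0.274, 0.14, -0.001], [0.199, 0.266, -0.914], [0.255, 0.145, -0.044], [0.247, 0.144, -0.039], [0.239, 0.144, -0.039], [0.139, 0.263, -0.919], [0.123, 0.264, -0.924]]
rail [[0.283, -0.159, 0.0], [0.275, -0.159, 0.0], [0.2, -0.308, -0.921], [0.256, -0.166, -0.043], [0.248, -0.166, -0.04], [0.24, -0.166, -0.038], [0.14, -0.309, -0.919]]
```

View pics/side0.png

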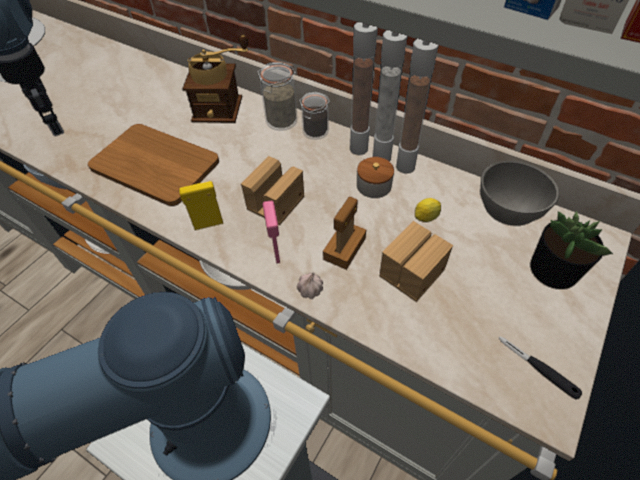

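The side view confirms it: gauge upright in its rest at (345,230), narrow stand at (415,260), wide stand at (272,190), with the pink look-alike standing near (270,225) and the yellow at (200,205). All fitted sizes and heights match the spec, so I'll move above the gauge.

Request:
step_arm --moves '[[[10, -40, 30], [0, 0, 0.05], 1], [[30, -100, 30], [0, 0, 0.1], 1], [[50, -160, 30], [0, 0, 0.15], 1], [[70, -220, 30], [0, 0, 0.2], 1], [[90, -280, 30], [0, 0, 0.25], 1], [[108, -340, 30], [0, 0, 0.3], 1], [[125, -400, 30], [0, 0, 0.35], 1], [[142, -460, 30], [0, 0, 0.4], 1], [[160, -520, 30], [0, 0, 0.45], 1], [[174, -570, 30], [0, 0, 0.475], 1]]'

```text
t: 1.4
eef_pos: [0.4479, 0.0174, 0.2613]
orientation: [-0.063, 3.14, -0.0]
wrist_force: [0.2, 0.2, 0.3]
finger_gap: 0.999
gripper_force: 0.0
```

Request:
step_arm --moves '[[[7, -34, 0], [0, 0, 0], 1], [[7, -34, 0], [0, 0, 0], 1], [[7, -34, 0], [0, 0, 0], 1]]'

```text
t: 1.78
eef_pos: [0.4545, -0.0139, 0.261]
orientation: [0.063, -3.14, -0.001]
wrist_force: [-0.3, 0.1, 0.1]
finger_gap: 0.996
gripper_force: 0.0
```

```bash
python3 - <<'E'
from h import *
s=ctrl.sense();R=cv2.Rodrigues(s["orientation"])[0];print(s["t"],s["eef_pos"],R.round(3).tolist(),s["wrist_force"])
f=grab_frame("wrist");cv2.imwrite("pics/w1.png",f["pixels"]);print(f["mtx"],f["xyz"])
# refine from top image: fit lines to split halves
D=np.load("top0.npz");P=D["P"]
def halves(n,u0,u1,v0,v1,c,a,gap):
    Q=P[v0:v1,u0:u1].reshape(-1,3);q=Q[(Q[:,2]>.085)&(Q[:,2]<.105)][:,:2]
    e=np.array([np.cos(a),np.sin(a)]);nrm=np.array([-e[1],e[0]]);d=q-c;x=d@e;y=d@nrm
    for lo in np.arange(-.04,.04,.016):
        m=(x>=lo)&(x<lo+.016);yy=np.sort(y[m]);g=np.diff(yy);i=g.argmax();print(n,round(lo,3),"outer",(yy[[0,-1]]*1e3).round(1),"gap",(yy[i:i+2]*1e3).round(1))
halves("wide",175,260,165,255,np.array([.4918,.202]),np.radians(-.3),.042)
halves("nar",375,460,180,270,np.array([.4738,-.175]),np.radians(-10.6),.012)
E
```

```text
1.775 [ 0.45451522 -0.01392782  0.26102233] [[-0.999, -0.04, -0.001], [-0.04, 0.999, 0.0], [0.001, 0.001, -1.0]] [-0.26740029  0.0687741   0.11982036]
[[371.64829954   0.         321.3997773 ]
 [  0.         371.64829954 234.55112538]
 [  0.           0.           1.        ]] [ 0.38706896 -0.01618082  0.40413884]
wide -0.04 outer [-50.1  50.4] gap [-14.9  14.4]
wide -0.024 outer [-50.3  50.5] gap [-14.3  14. ]
wide -0.008 outer [-50.5  49.9] gap [-15.1  14.4]
wide 0.008 outer [-50.3  50.4] gap [-14.2  13.3]
wide 0.024 outer [-50.   50.1] gap [-15.   13.4]
nar -0.04 outer [-50.1  50.3] gap [-1.6  2.4]
nar -0.024 outer [-50.2  50.1] gap [-2.   2.4]
nar -0.008 outer [-50.3  50. ] gap [-1.6  2.1]
nar 0.008 outer [-50.2  50.4] gap [-1.8  2. ]
nar 0.024 outer [-50.3  50. ] gap [-1.9  1.9]
```

View pics/w1.png

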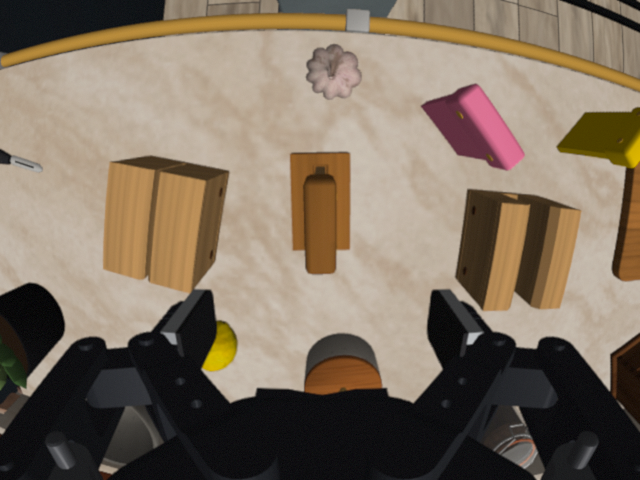

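The wrist view shows the gauge handle at (320,225) centred between the fingers, the narrow stand at (165,220) and the wide one at (517,250). Next I'll cross-check the positions with the wrist depth.

```bash
cat >> h.py <<'E'
def wpts(f):
    z=f["range_z"];v,u=np.mgrid[:480,:640];K=f["mtx"]
    x=(u-K[0,2])/K[0,0];y=(v-K[1,2])/K[1,1];r=np.hypot(x,y)+1e-9;s=np.tan(r)/r
    return np.stack([x*s*z,y*s*z,z],-1)@cv2.Rodrigues(np.array(f["rotation"]))[0].T+np.array(f["xyz"])
def rect(n,P,c,rad,zl,zh):
    Q=P.reshape(-1,3);m=(np.hypot(Q[:,0]-c[0],Q[:,1]-c[1])<rad)&(Q[:,2]>zl)&(Q[:,2]<zh);q=Q[m]
    r=cv2.minAreaRect((q[:,:2]*1000).astype(np.float32))
    print(n,m.sum(),"z",np.median(q[:,2]).round(4),np.round(r[0],1),np.round(r[1],1),round(r[2],2))
E
python3 - <<'E'
from h import *
f=grab_frame("wrist");P=wpts(f)
rect("handle",P,(.455,-.0144),.05,.135,.16);rect("rest",P,(.455,-.0144),.07,.025,.045)
rect("wide",P,(.4918,.202),.085,.087,.1);rect("nar",P,(.4738,-.175),.085,.087,.1)
P=np.load("side0.npz")["P"]
rect("handle",P,(.455,-.0144),.05,.137,.16);rect("rest",P,(.455,-.0144),.07,.028,.045)
rect("wide",P,(.4918,.202),.085,.087,.1);rect("nar",P,(.4738,-.175),.085,.087,.1)
E
```

```text
handle 3036 z 0.1412 [454.1 -14.8] [72.5 23.6] 2.86
rest 3207 z 0.0345 [454.9 -14.3] [101.   60.3] 2.91
wide 5892 z 0.0922 [490.7 201.9] [102.1 111.4] 89.78
nar 10318 z 0.0925 [ 472.6 -175.1] [101.6 111.3] 79.46
handle 311 z 0.1409 [453.6 -16.6] [75.  23.7] 3.98
rest 714 z 0.0344 [454.4 -15.7] [102.4  61. ] 3.0
wide 1084 z 0.0923 [490.6 200.7] [102.3 113.6] 89.7
nar 2127 z 0.0924 [ 472.5 -176.2] [100.5 114.3] 79.58
```

Request:
step_arm --moves '[[[0, -1, -40], [0, 0, 0.01], 1], [[0, -1, -80], [0, 0, 0.01], 1], [[0, -1, -115], [0, 0, 0.01], 1], [[0, -1, -140], [0, 0, 0.01], 1], [[0, -1, -157], [0, 0, 0.01], 1], [[0, -1, -157], [0, 0, 0.01], 1], [[0, -1, -157], [0, 0, 0.01], -1], [[0, -1, -157], [0, 0, 0.01], -1], [[0, -1, -157], [0, 0, 0.01], -1], [[0, -1, -157], [0, 0, 0.01], -1]]'

```text
t: 3.12
eef_pos: [0.4553, -0.0156, 0.105]
orientation: [-0.079, 3.139, -0.0]
wrist_force: [0.2, 0.4, 4.1]
finger_gap: 0.272
gripper_force: 59.4
```

Request:
step_arm --moves '[[[0, 0, 0], [0, 0, 0], -1], [[0, 0, 0], [0, 0, 0], -1], [[0, 0, 0], [0, 0, 0], -1]]'

```text
t: 3.5
eef_pos: [0.4554, -0.0156, 0.105]
orientation: [-0.079, 3.139, -0.0]
wrist_force: [-0.3, 0.1, 5.6]
finger_gap: 0.273
gripper_force: 59.3
```

Request:
step_arm --moves '[[[0, 0, 5], [0, 0, 0], -1], [[0, 0, 15], [0, 0, 0], -1], [[0, 0, 30], [0, 0, 0], -1], [[0, 0, 50], [0, 0, 0], -1], [[0, 0, 75], [0, 0, 0], -1], [[0, 0, 100], [0, 0, 0], -1], [[0, 0, 120], [0, 0, 0], -1], [[0, 0, 135], [0, 0, 0], -1], [[0, 0, 140], [0, 0, 0], -1], [[0, 0, 140], [0, 0, 0], -1]]'

```text
t: 4.75
eef_pos: [0.4547, -0.0154, 0.2442]
orientation: [0.079, -3.14, -0.0]
wrist_force: [0.3, -0.4, -1.1]
finger_gap: 0.275
gripper_force: 58.8
```

```bash
python3 - <<'E'
from h import *
s=ctrl.sense();print(s["t"],s["eef_pos"],s["orientation"],s["wrist_force"],s["wrist_torque"],s["finger_gap"])
f=grab_frame("side");cv2.imwrite("pics/s2.png",f["pixels"][100:360,180:520]);P=pts(f)
Q=P[100:360,180:520].reshape(-1,3);m=(np.hypot(Q[:,0]-.455,Q[:,1]+.0155)<.06)&(Q[:,2]>.06)&(Q[:,2]<.235);q=Q[m]
b=q[q[:,2]<.23];print("blade minz",np.sort(b[:,2])[:5],b[:,:].min(0),b.max(0))
# blade horizontal extent vs height -> tilt
for z in np.arange(.14,.24,.015):
    k=b[(b[:,2]>z)&(b[:,2]<z+.015)]
    if len(k)>5: print(round(z,3),len(k),np.percentile(k[:,0],[3,97]).round(4),np.percentile(k[:,1],[3,50,97]).round(4))
E
```

```text
4.75 [ 0.45469445 -0.01543784  0.24420596] [ 7.88293357e-02 -3.14046710e+00 -7.71159906e-05] [ 0.2627787  -0.38775409 -1.10208115] [-0.02304324  0.02017962 -0.0003507 ] 0.275327158750353
blade minz [0.14600316 0.14807928 0.14816423 0.14827538 0.14862486] [ 0.4171567  -0.02323117  0.14600316] [ 0.48937474 -0.01278704  0.22998995]
0.14 34 [0.4193 0.4849] [-0.0219 -0.0202 -0.0144]
0.155 92 [0.4189 0.4854] [-0.0225 -0.0206 -0.0148]
0.17 97 [0.4192 0.487 ] [-0.0226 -0.0204 -0.0144]
0.185 104 [0.4189 0.4867] [-0.0225 -0.0206 -0.0149]
0.2 99 [0.4189 0.4849] [-0.0227 -0.0205 -0.0147]
0.215 82 [0.4186 0.4671] [-0.023  -0.0211 -0.0147]
```

View pics/s2.png

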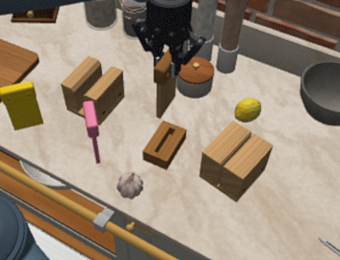

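The gauge hangs upright in the grip at crop (163,85), with its lower edge 97 mm below the TCP. I'll hover it over the narrow stand.

Request:
step_arm --moves '[[[3, -25, 0], [0, 0, -0.04], -1], [[8, -65, 0], [0, 0, -0.09], -1], [[13, -105, 0], [0, 0, -0.15], -1], [[17, -140, 0], [0, 0, -0.2], -1], [[19, -160, 0], [0, 0, -0.234], -1], [[19, -160, -10], [0, 0, -0.234], -1], [[19, -160, -25], [0, 0, -0.234], -1], [[19, -160, -38], [0, 0, -0.234], -1], [[19, -160, -42], [0, 0, -0.234], -1], [[19, -160, -42], [0, 0, -0.234], -1]]'

```text
t: 6.05
eef_pos: [0.4737, -0.175, 0.2019]
orientation: [-0.287, -3.128, -0.001]
wrist_force: [-0.0, 0.2, -0.7]
finger_gap: 0.271
gripper_force: 59.0
```

```bash
cat > m.py <<'E'
from h import *
s=ctrl.sense();a=s["orientation"];print(s["t"],s["eef_pos"],"heading",np.degrees(2*np.arctan2(a[1],a[0]))%180-90 ,s["wrist_force"])
f=grab_frame("side");P=pts(f);I=f["pixels"]
cv2.imwrite("pics/s3.png",cv2.resize(I[180:320,340:480],None,fx=4,fy=4))
c=np.array([.4725,-.1762]);t=np.radians(-10.5);e=np.array([np.cos(t),np.sin(t)]);n=np.array([-e[1],e[0]])
Q=P.reshape(-1,3);d=Q[:,:2]-c;X=d@e*1e3;Y=d@n*1e3
for z in np.arange(.1,.19,.012):
    k=(abs(X)<60)&(abs(Y)<25)&(Q[:,2]>z)&(Q[:,2]<z+.012)
    if k.sum()>8:
        p=np.polyfit(X[k],Y[k],1) ; print("blade",round(z,3),k.sum(),"x",np.percentile(X[k],[2,98]).round(1),"y50",np.median(Y[k]).round(2),"slope deg",np.degrees(p[0]).round(2),"y@0",p[1].round(2))
k=(abs(X)<70)&(abs(Y)<70)&(Q[:,2]>.088)&(Q[:,2]<.097)
for lo in range(-50,50,10):
    yy=np.sort(Y[k&(X>=lo)&(X<lo+10)]);
    if len(yy)>9:
        g=np.diff(yy);i=g.argmax();print("top",lo,yy[[0,1,-2,-1]].round(1),"gap",yy[i:i+2].round(1))
E
python3 m.py
```

```text
6.05 [ 0.47369289 -0.17499524  0.20192597] heading 79.50634782680984 [-0.03690165  0.18157137 -0.72501958]
blade 0.1 34 x [-34.4  31.3] y50 -3.43 slope deg -4.29 y@0 -2.97
blade 0.112 66 x [-35.6  33. ] y50 -3.56 slope deg -2.97 y@0 -3.12
blade 0.124 71 x [-35.4  32.2] y50 -3.66 slope deg -3.06 y@0 -3.12
blade 0.136 74 x [-35.4  31. ] y50 -3.71 slope deg -3.32 y@0 -3.24
blade 0.148 79 x [-34.8  33.1] y50 -3.79 slope deg -2.84 y@0 -3.32
blade 0.16 65 x [-34.9  25.3] y50 -3.8 slope deg -4.45 y@0 -3.57
blade 0.172 63 x [-35.  10.] y50 -3.79 slope deg -5.82 y@0 -4.29
blade 0.184 29 x [-36.1 -13. ] y50 -1.32 slope deg -14.02 y@0 -8.81
top -50 [-50.1 -49.7  49.4  49.4] gap [-2.5  2. ]
top -40 [-49.6 -49.2  48.7  48.7] gap [-2.5  1.8]
top -30 [-50.1 -50.1  48.9  49.7] gap [-2.9  3.1]
top -20 [-49.8 -49.2  48.3  49.1] gap [-2.  14.9]
top -10 [-49.7 -49.4  49.   50. ] gap [-2.1 18.7]
top 0 [-49.6 -49.5  49.1  49.4] gap [-2.3 23.8]
top 10 [-50.1 -49.7  49.1  49.4] gap [-2.7 28.7]
top 20 [-50.2 -49.8  48.6  48.9] gap [-3.  34.8]
top 30 [-50.2 -49.8  49.5  49.6] gap [ 1.6 37.4]
top 40 [-49.9 -49.9  48.9  49. ] gap [-3.5 45.1]
```

View pics/s3.png

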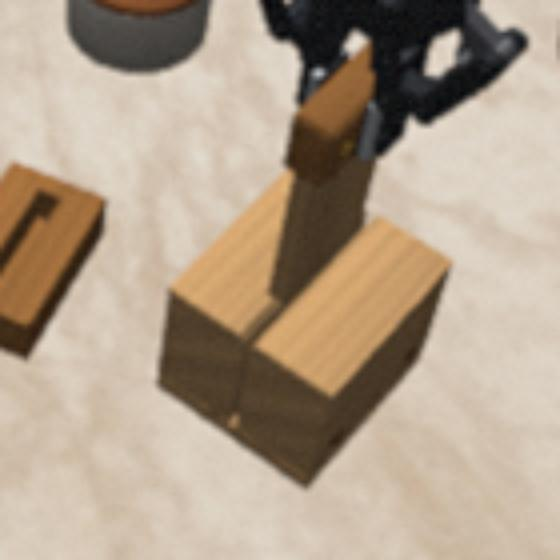

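The crop shows the blade just above the mouth, in line with the gap near (280,295). I'll refit the blade face without its end face.

```bash
cat > m2.py <<'E'
from h import *
import sys
f=grab_frame("side");P=pts(f)
c=np.array([.4725,-.1762]);t=np.radians(-10.5);e=np.array([np.cos(t),np.sin(t)]);n=np.array([-e[1],e[0]])
Q=P.reshape(-1,3);d=Q[:,:2]-c;X=d@e*1e3;Y=d@n*1e3
def fit(k,l):
    p=np.polyfit(X[k],Y[k],1);k2=k&(abs(Y-np.polyval(p,X))<1.5);p=np.polyfit(X[k2],Y[k2],1);print(l,k2.sum(),"deg",np.degrees(p[0]).round(2),"y@0",p[1].round(2))
B=(abs(Y)<12)&(X>-29)&(X<33)
fit(B&(Q[:,2]>.105)&(Q[:,2]<.13),"face low");fit(B&(Q[:,2]>.13)&(Q[:,2]<.155),"face high")
# stand -y side wall (if visible) and top outer edges by slices
k=(abs(X)<50)&(Y<-45)&(Y>-58)&(Q[:,2]>.02)&(Q[:,2]<.085);print("wall",k.sum())
if k.sum()>30: fit(k,"stand -y wall")
E
python3 m2.py; python3 m2.py
```

```text
face low 89 deg -0.1 y@0 -4.1
face high 107 deg -0.17 y@0 -4.17
wall 307
stand -y wall 306 deg -0.12 y@0 -49.58
face low 90 deg -0.19 y@0 -4.24
face high 105 deg -0.03 y@0 -4.29
wall 304
stand -y wall 303 deg -0.14 y@0 -49.57
```

Request:
step_arm --moves '[[[0, -0.5, -3], [0, 0, 0], -1], [[0, -0.5, -7], [0, 0, 0], -1], [[0, -0.5, -10], [0, 0, 0], -1], [[0, -0.5, -12], [0, 0, 0], -1], [[0, -0.5, -13], [0, 0, 0], -1], [[0, -0.5, -13], [0, 0, 0], -1]]'

```text
t: 6.95
eef_pos: [0.4738, -0.176, 0.1893]
orientation: [-0.288, -3.128, -0.0]
wrist_force: [-0.2, 0.0, -0.6]
finger_gap: 0.271
gripper_force: 59.0
```

Request:
step_arm --moves '[[[0, 0, -1], [0, 0, 0], -1], [[0, 0, -1], [0, 0, 0], -1]]'

```text
t: 7.2
eef_pos: [0.4738, -0.176, 0.1883]
orientation: [-0.288, -3.128, -0.0]
wrist_force: [-0.4, 0.3, -1.5]
finger_gap: 0.273
gripper_force: 59.0
```

Request:
step_arm --moves '[[[0, 0, -1], [0, 0, 0], -1], [[0, 0, -1], [0, 0, 0], -1]]'

```text
t: 7.45
eef_pos: [0.474, -0.176, 0.1878]
orientation: [0.288, 3.128, -0.0]
wrist_force: [-0.2, 0.5, 3.1]
finger_gap: 0.279
gripper_force: 59.4
```

Request:
step_arm --moves '[[[0, 0, -1], [0, 0, 0], -1], [[0, 0, -1], [0, 0, 0], -1]]'

```text
t: 7.7
eef_pos: [0.4742, -0.1761, 0.1877]
orientation: [0.288, 3.128, -0.0]
wrist_force: [-0.8, 2.4, 8.4]
finger_gap: 0.275
gripper_force: 60.2
```

Request:
step_arm --moves '[[[0, 0, -1], [0, 0, 0], -1], [[0, 0, -1], [0, 0, 0], -1]]'

```text
t: 7.95
eef_pos: [0.4744, -0.1762, 0.1877]
orientation: [0.288, 3.127, -0.0]
wrist_force: [-4.5, 3.8, 12.3]
finger_gap: 0.274
gripper_force: 60.8
```

Request:
step_arm --moves '[[[0, 0, -1.5], [0, 0, 0], -1], [[0, 0, -1.5], [0, 0, 0], -1], [[0, 0, -1.5], [0, 0, 0], -1]]'

```text
t: 8.32
eef_pos: [0.4746, -0.1763, 0.1876]
orientation: [0.288, 3.127, -0.001]
wrist_force: [-5.5, 5.0, 19.9]
finger_gap: 0.273
gripper_force: 61.8
```

```bash
python3 m2.py; python3 m.py | grep -v top
```

```text
face low 98 deg -0.07 y@0 -4.85
face high 98 deg -0.12 y@0 -4.97
wall 305
stand -y wall 305 deg -0.12 y@0 -49.6
8.375 [ 0.47462845 -0.17626061  0.1875945 ] heading 79.48323913970091 [-7.07964563  3.27329485 18.91492707]
blade 0.1 67 x [-34.9  33.1] y50 -4.62 slope deg -3.44 y@0 -4.24
blade 0.112 66 x [-34.4  32.4] y50 -4.74 slope deg -3.61 y@0 -4.09
blade 0.124 73 x [-34.9  34. ] y50 -4.75 slope deg -2.74 y@0 -4.22
blade 0.136 70 x [-34.9  32.2] y50 -4.77 slope deg -3.35 y@0 -4.4
blade 0.148 69 x [-34.   18.8] y50 -4.74 slope deg -5.2 y@0 -4.78
blade 0.16 55 x [-34.   10.3] y50 -4.89 slope deg -6.58 y@0 -5.46
blade 0.172 25 x [-34.6 -21.9] y50 -2.71 slope deg -20.67 y@0 -13.22
blade 0.184 50 x [-36.   -3.4] y50 -8.48 slope deg -34.05 y@0 -22.21
```

View pics/s3.png

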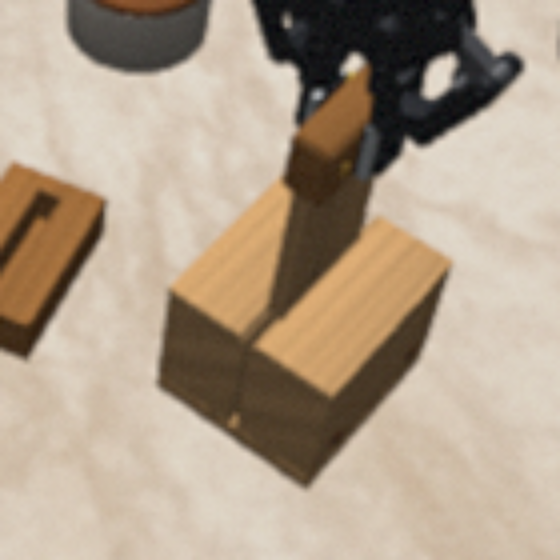

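The blade is jammed upright in the narrow mouth at crop (270,315), about 1.4 mm in with a 20 N push. Now I'll lift and carry it to the wide stand.

Request:
step_arm --moves '[[[0, 0, 4], [0, 0, 0], -1], [[0, 0, 20], [0, 0, 0], -1], [[0, 0, 45], [0, 0, 0], -1], [[0, 0, 65], [0, 0, 0], -1], [[2, 30, 68], [0, 0, 0.02], -1], [[5, 75, 68], [0, 0, 0.05], -1], [[7, 125, 68], [0, 0, 0.08], -1], [[9, 175, 68], [0, 0, 0.1], -1], [[11, 225, 68], [0, 0, 0.12], -1], [[13, 275, 68], [0, 0, 0.14], -1]]'

```text
t: 9.68
eef_pos: [0.4868, 0.1006, 0.2524]
orientation: [0.068, 3.14, -0.0]
wrist_force: [0.6, 0.8, -1.5]
finger_gap: 0.273
gripper_force: 59.0
```

Request:
step_arm --moves '[[[2, 45, 0], [0, 0, 0.02], -1], [[4, 80, 0], [0, 0, 0.03], -1], [[5, 98, 0], [0, 0, 0.039], -1], [[5, 102, 0], [0, 0, 0.039], -1], [[5, 102, 0], [0, 0, 0.039], -1], [[5, 102, 0], [0, 0, 0.039], -1]]'

```text
t: 10.42
eef_pos: [0.4919, 0.2, 0.2518]
orientation: [0.01, 3.142, -0.0]
wrist_force: [0.8, 0.4, -1.2]
finger_gap: 0.272
gripper_force: 59.0
```

```bash
python3 - <<'E'
from h import *
s=ctrl.sense();a=s["orientation"];print(s["t"],s["eef_pos"],np.degrees(2*np.arctan2(a[1],a[0]))%180-180)
f=grab_frame("side");P=pts(f);Q=P.reshape(-1,3)
m=(abs(Q[:,0]-.492)<.028)&(abs(Q[:,1]-.201)<.014)&(Q[:,2]>.1)&(Q[:,2]<.25);q=Q[m];print(m.sum(),q[:,2].min())
for z in np.arange(.13,.25,.015):
    k=q[(q[:,2]>z)&(q[:,2]<z+.015)]
    if len(k)>9: print(round(z,3),len(k),np.percentile(k[:,0],[3,97]).round(4),"face y",np.median(k[:,1]).round(4),"deg",np.degrees(np.polyfit(k[:,0],k[:,1],1)[0]).round(2))
rect("wide",P,(.4918,.202),.085,.087,.098)
E
```

```text
10.425 [0.49194681 0.20004998 0.25179574] -0.35817178880387246
542 0.15350501395960137
0.145 23 [0.4697 0.5177] face y 0.1957 deg -0.14
0.16 91 [0.4649 0.5176] face y 0.195 deg -0.02
0.175 89 [0.4661 0.5181] face y 0.1948 deg -0.36
0.19 93 [0.4662 0.518 ] face y 0.1948 deg -0.27
0.205 97 [0.4647 0.5169] face y 0.1948 deg -0.63
0.22 107 [0.4659 0.5185] face y 0.1945 deg -0.16
0.235 42 [0.4655 0.5037] face y 0.1946 deg -0.52
wide 1032 z 0.0922 [490.5 200.9] [102.4 114.2] 89.47
```

Request:
step_arm --moves '[[[0, 1.5, -25], [0, 0, 0], -1], [[0, 1.5, -50], [0, 0, 0], -1], [[0, 1.5, -70], [0, 0, 0], -1], [[0, 1.5, -90], [0, 0, 0], -1], [[0, 1.5, -108], [0, 0, 0], -1], [[0, 1.5, -122], [0, 0, 0], -1], [[0, 1.5, -132], [0, 0, 0], -1], [[0, 1.5, -137], [0, 0, 0], -1], [[0, 1.5, -140], [0, 0, 0], -1], [[0, 1.5, -140], [0, 0, 0], -1]]'

```text
t: 11.72
eef_pos: [0.492, 0.2026, 0.112]
orientation: [0.007, 3.141, 0.0]
wrist_force: [0.3, -0.1, -0.9]
finger_gap: 0.276
gripper_force: 59.0
```

Request:
step_arm --moves '[[[0, 0, -1], [0, 0, 0], -1], [[0, 0, -2], [0, 0, 0], -1], [[0, 0, -2], [0, 0, 0], -1]]'

```text
t: 12.1
eef_pos: [0.4918, 0.2026, 0.1098]
orientation: [0.007, 3.142, 0.0]
wrist_force: [0.3, 0.4, -1.1]
finger_gap: 0.271
gripper_force: 59.0
```

Request:
step_arm --moves '[[[0, 0, -1], [0, 0, 0], -1], [[0, 0, -1], [0, 0, 0], -1]]'

```text
t: 12.35
eef_pos: [0.492, 0.2026, 0.109]
orientation: [0.008, 3.141, 0.0]
wrist_force: [-0.4, -0.8, 0.5]
finger_gap: 0.272
gripper_force: 59.2
```

Request:
step_arm --moves '[[[0, 0, -1], [0, 0, 0], -1], [[0, 0, -1], [0, 0, 0], -1]]'

```text
t: 12.6
eef_pos: [0.4922, 0.2026, 0.109]
orientation: [0.007, 3.141, -0.0]
wrist_force: [-4.0, -0.8, 7.2]
finger_gap: 0.276
gripper_force: 60.3
```

Request:
step_arm --moves '[[[0, 0, 1], [0, 0, 0], -1], [[0, 0, 1], [0, 0, 0], -0.4], [[0, 0, 1], [0, 0, 0], -0.3], [[0, 0, 1], [0, 0, 0], -0.1], [[0, 0, 1], [0, 0, 0], 0.2], [[0, 0, 1], [0, 0, 0], 0.6], [[0, 0, 1], [0, 0, 0], 1], [[0, 0, 1], [0, 0, 0], 1], [[0, 0, 1], [0, 0, 0], 1]]'

```text
t: 13.72
eef_pos: [0.4918, 0.2025, 0.1088]
orientation: [0.007, 3.142, 0.0]
wrist_force: [-0.7, 0.0, 0.5]
finger_gap: 1.0
gripper_force: 0.0
```

Request:
step_arm --moves '[[[0, 0, 10], [0, 0, 0], 1], [[0, 0, 30], [0, 0, 0], 1], [[0, 0, 60], [0, 0, 0], 1], [[0, 0, 100], [0, 0, 0], 1], [[0, 0, 140], [0, 0, 0], 1], [[0, 0, 160], [0, 0, 0], 1], [[0, 0, 160], [0, 0, 0], 1]]'

```text
t: 14.6
eef_pos: [0.4925, 0.2027, 0.2703]
orientation: [0.008, 3.139, 0.001]
wrist_force: [-0.3, -1.3, -0.3]
finger_gap: 1.0
gripper_force: 0.0
```

```bash
python3 - <<'E'
from h import *
s=ctrl.sense();print(s["t"],s["eef_pos"],s["wrist_force"])
f=grab_frame("side");P=pts(f)
rect("handle",P,(.492,.202),.05,.142,.16);cv2.imwrite("pics/s4.png",cv2.resize(f["pixels"][120:280,150:360],None,fx=3,fy=3))
f=grab_frame("wrist");rect("handle w",wpts(f),(.492,.202),.05,.138,.17)
E
```

```text
14.6 [0.49248983 0.20265109 0.27027566] [-0.27902522 -1.27239335 -0.33872203]
handle 233 z 0.1452 [491.7 200.1] [24.8 74.7] 89.59
handle w 3017 z 0.1451 [490.8 203.6] [24.4 72.5] 89.59
```

View pics/s4.png

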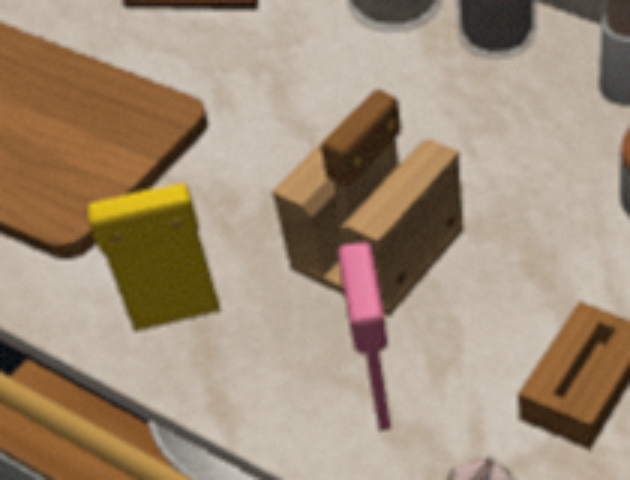

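The gauge stands upright in the wide gap at crop (360,140). Its handle top is at 145 mm, as it must be with the blade on the floor, and the look-alikes are untouched.

```bash
python3 -c "
from bench import ctrl
print(ctrl.sign_off())"
```

```text
the job is handed in; nothing more can be done
None
```

I pressed the gauge onto the narrow stand until it jammed (about 20 N), then slid it to the floor of the wide gap, left it standing upright there with the gripper clear, and handed the job in at about 15 s.

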